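Switch the rocking gate of the capsule sorter and feed the batch

ROBOT

A 6-joint arm with a two-finger parallel gripper is mounted at the origin on the work surface. World frame = base frame: x ahead of the robot, y to its left, z up, the work surface at z = 0. Lengths are in m, angles in rad, forces in N, time in s.
With the tool pointing down it reaches from about 0.375 to 0.75 m from the base axis. Payload 9 kg.
Tool frame: the origin (TCP) lies at the very end of the fingers, on their centre line; the grasp point (between the pads) lies bot.pinch_z behind it (bot.pinch_z is the distance from the TCP to the grasp point, in m); z points along the fingers, y is the line along which they close (so a half turn about z gives the same grasp; the last joint's range is limited). The gripper opens to 85 mm and grips with 20 to 120 N. Pads are 22 mm wide; open, the fingers measure 114 mm over their backs; the gripper's body (76 mm by 85 mm) begins 54 mm behind the grasp point. The pads swing forward as they close: fully open they stand 13 mm farther back than shut.
Start: joints at [-1.411, 0.104, 0.097, 1.564, 0, 1.353], TCP at [0.221, -0.558, 0.196] pointing down, gripper open.
Joint ranges: [-2.99, 2.99], [-0.84, 1.86], [-1.1, 1.16], [-1.84, 2.11], [-1.51, 1.56], [-3.14, 3.14]. Speed limits (rad/s): [2.22, 2.22, 2.57, 3.14, 3.14, 3.14].

INTERFACE

Orientations are given as a unit quaternion [w, x, y, z].
In Python, from plant import bot gives the robot as it stands.
- The arm moves only by the shell command python3 -m pendant 'ROWS' [OPENING] [FORCE]. ROWS is a JSON object of lists of equal length, an entry for each row: "linear": the shift along the world's x, y, z in mm, a list of three; "yaw": the turn about the world's z in degrees. In form: {"linear": [[x, y, z], ...], "yaw": [yaw, ...]}. A call has 1 to 5 rows; each row shifts and turns the commanded pose from where the row before left it; what a row does not reach is not made up. A row lasts 1/8 s, in which the tool goes at most 62.5 mm and 10.7 degrees, less where a joint would pass 70% of its speed; a pose out of reach is approached as far as the arm can. A call with a gripper value outside its range is refused whole. OPENING is the finger opening in mm, from 0 to 85.4, set as the call begins (- or left out, the last holds). The fingers move at their own pace and stop on an object; FORCE is the grip in N (left out, the last holds). Time passes only in rows, so rows that do not move let the fingers close. It gives the time, the measured TCP pose, the force, the opening and the grip force at its end, in the units of the state.
- bot.observe(): the state, without advancing time (a new reading comes with each control period).
- bot.read_camera(name): name is "side" or "top"; returns a dict with "image" (400x640x3 uint8, red, green, blue), "fovy" (degrees; the focal length in pixels is half the picture's height over the tangent of half this angle, whatever the lens; pixels are square), "cx", "cy" (the principal point, pixels), "R" (3x3) and "t" (3): a world point X has camera coordinates R X + t. Camera axes: x right, y down, z forward; pixel columns grow to the right and rows downward; lengths in m; the calibration is good to about 2 mm. A picture is of the moment at which its call begins. There is no depth.
- bot.finish_job(): hands the job in; it is judged then, once.
The state is a dict: "time": time; "q": joint angles; "qvel": joint speeds; "tau": joint torques, N m; "tcp_pos": TCP position; "tcp_rot": TCP orientation; "wrist_force": force on the tool from outside, world axes, zero at the start; "wrist_torque": the same for the moment, N m; "finger_gap": opening from 0.0 (shut) to 1.0 (fully open); "grasp_force": force on a finger pad.
Only numpy, scipy, OpenCV 4.12 (cv2) and the standard library are available. Lean on these libraries where they do the work, as an engineer would, in place of code of your own. Each camera call takes 0.05 s, during which the arm holds its last target. There are 200 camera calls.

TASK

On the watchmaker's bench sorter the rocking gate is still tipped for the last batch. Press the red thumb pad on its raised side down with a fingertip until the gate rocks over, then gently push both watch-movement capsules along the lane so that they slide down over the gate into the other tray. Only push: pinch, lift or carry nothing, and leave the eyeglass, the bottle and the dust cover where they stand.

Things in the scene. Friction and masses are not known exactly. Their poses are not given: they have to be found in the camera images.
- sorter: Fixed grey and steel gravity sorter. Origin on the bench under the gate's pivot; x points away from the operator along the lane, y left, z up. In its frame (mm): the capsules' lane runs along y = 0 to the gate; the gate's trough is 78 wide inside (x -35 to 43), 240 long (y), floor z 100 in the middle, walls 30 high. From each gate end a 87 wide steel chute falls to a catch tray.
- gate (a joint): Tilt in rad, stops at -0.35 and 0.35. Positive: left (+y) end up, feeds the right tray; negative: right end up, feeds the left tray. Seesaw with a brass tumbler weight behind its far wall; pivot along x at sorter z 75 mm. It rests only on a stop. About 1 N down on the raised pad moves it; past level it falls over to the other stop by itself in 0.4 s. Starts on either stop (now and then still settling onto it for 0.3 s).
- pad_left (a point): Centre of the top of the gate's left red thumb pad, 38 (x) by 40 (y) mm, standing out towards the operator from the gate's left end, 61 mm before and about 96 mm left of the pivot. Moves with the gate: sorter z about 70 mm when down, 136 when up, 103 when level.
- pad_right (a point): The same for the right red thumb pad, 96 mm right of the pivot.
- lane_end (a point): Middle of the far end of the level lane deck, on its top: sorter x -83, z 135 mm. Deck: x -233 to -83, 47 mm wide between two 5 mm guide rails that rise 8 mm above it; open above and at the near end. Beyond, a 27 degree ramp with 13 mm guides falls to x -38, z 112 above the gate's middle; a capsule pushed until its rear edge passes this point slides on by itself.
- tray_left (a point): Middle of the inner floor of the left pale green catch tray: 150 by 150 mm inside, floor 6 mm above the bench, walls 39 mm above the floor, a low one on the chute side.
- tray_right (a point): The same for the right tray.
- capsule_a: Front capsule in the lane: closed round movement capsule, white with a blue lid and a brass disc, diameter 40, height 16 mm, 25 to 50 g, slippery (friction about 0.16), origin at the centre of its underside. Lies loose on the deck.
- capsule_b: Rear capsule, the same, nearer the operator. Pushed along the lane it pushes capsule a ahead of it. Behind it 13 mm or more of deck are free, then open space.
- loupe: Black watchmaker's eyeglass, diameter 36, height 30 mm, loose on the bench near the lane, origin under its centre. Leave alone.
- solvent: White bottle, diameter 50, height 95 mm, loose on the bench on the lane's other side, origin under its centre. Leave alone.
- dome: Clear dust cover, diameter 88, height 56 mm, loose just beyond the gate, origin under its centre. Leave alone.

How it is judged:
On the way, in this order (a step that is already met when the one before it is completed fails the run):
1. the gate is rocked over onto its other stop while both capsules still lie in the lane (distance of pad_left from where it was at the start of the episode above 0.037 m and (value of joint gate above 0.3 rad or value of joint gate below -0.3 rad) and x of each of capsule_a, capsule_b in the frame of sorter below -0.083 m and z of each of capsule_a, capsule_b in the frame of sorter above 0.13 m), for 0.2 s.
2. a capsule slides over the gate (distance of pad_left from where it was at the start of the episode above 0.037 m and (value of joint gate above 0.3 rad or value of joint gate below -0.3 rad) and ((x of capsule_a in the frame of sorter between -0.045 and 0.05 m and y of capsule_a in the frame of sorter between -0.115 and 0.115 m and z of capsule_a in the frame of sorter below 0.125 m) or (x of capsule_b in the frame of sorter between -0.045 and 0.05 m and y of capsule_b in the frame of sorter between -0.115 and 0.115 m and z of capsule_b in the frame of sorter below 0.125 m))), for 0.04 s.
At the end, for the whole second after the job is handed in: The gate rests within 0.05 rad of the stop opposite to where it started, and both capsules lie still inside the tray that it now feeds (distance of pad_left from where it was at the start of the episode above 0.037 m and (value of joint gate above 0.3 rad or value of joint gate below -0.3 rad) and ((value of joint gate above 0.3 rad and (x of capsule_a in the frame of tray_right between -0.076 and 0.076 m and y of capsule_a in the frame of tray_right between -0.078 and 0.078 m and z of capsule_a in the frame of tray_right below 0.045 m) and (x of capsule_b in the frame of tray_right between -0.076 and 0.076 m and y of capsule_b in the frame of tray_right between -0.078 and 0.078 m and z of capsule_b in the frame of tray_right below 0.045 m)) or (value of joint gate below -0.3 rad and (x of capsule_a in the frame of tray_left between -0.076 and 0.076 m and y of capsule_a in the frame of tray_left between -0.078 and 0.078 m and z of capsule_a in the frame of tray_left below 0.045 m) and (x of capsule_b in the frame of tray_left between -0.076 and 0.076 m and y of capsule_b in the frame of tray_left between -0.078 and 0.078 m and z of capsule_b in the frame of tray_left below 0.045 m))) and linear speed of each of capsule_a, capsule_b below 0.03 m/s); the robot touches nothing.
It fails at once if a capsule is lifted more than 22 mm above the deck (z of any of capsule_a, capsule_b in the frame of sorter above 0.157 m).
It fails at once if a capsule is carried off sideways above the gate's level ((z of capsule_a in the frame of sorter above 0.115 m and (y of capsule_a in the frame of sorter above 0.055 m or y of capsule_a in the frame of sorter below -0.055 m)) or (z of capsule_b in the frame of sorter above 0.115 m and (y of capsule_b in the frame of sorter above 0.055 m or y of capsule_b in the frame of sorter below -0.055 m))).
It fails at once if a capsule is pinched or rammed (more than 15 N from the fingers) (contact force between the fingers and capsule_a above 15 N or contact force between the fingers and capsule_b above 15 N).
It fails at once if the gate is gripped or rammed (more than 40 N) (contact force between the fingers and gate above 40 N).
It fails at once if the eyeglass, the bottle or the dust cover is moved more than 20 mm or tipped (distance of any of loupe, solvent, dome from where it was at the start of the episode above 0.02 m or angle between any of loupe, solvent, dome's own z axis and vertical above 0.25 rad).
It also fails if it takes over 58 s, if anything falls off the work surface, if the arm or the gripper's body presses on something with over 40 N, if the wrist force passes 120 N, or if a joint passes its speed limit or range.

## Working session

There is one attempt and no reset: what is moved stays moved. The work goes in short steps, Python scripts to look and compute and a shell command to move; the robot and the scene stay as the last step left them, time stands still between calls to the robot, and variables do not carry over. Pictures are saved under pics/ and viewed, at most 10 in all, crops included, and the job is handed in when it is done.

```bash
mkdir -p pics; python3 - <<'E'
from plant import bot
import cv2,pickle
for n in("top","side"):
    c=bot.read_camera(n); pickle.dump(c,open(f"{n}.pkl","wb"))
    cv2.imwrite(f"pics/{n}0.png",c["image"][:,:,::-1]); print(n,c["fovy"],c["cx"],c["cy"],c["R"],c["t"])
print(bot.observe(),bot.pinch_z)
E
```

```text
top 52.67758998663285 318.8572683631365 202.19994326596466 [[ 0.02673868 -0.99960973 -0.00808838]
 [-0.98393119 -0.02488867 -0.17680488]
 [ 0.17653457  0.01268594 -0.98421269]] [0.01772292 0.61604774 1.0438953 ]
side 53.16501160051245 319.73468731265194 196.7404446690755 [[-0.94099544 -0.33840108 -0.00350703]
 [-0.25732608  0.72220309 -0.6420327 ]
 [ 0.21979735 -0.60324739 -0.76666923]] [0.57059662 0.20276061 0.81664341]
{'time': 0.1, 'q': array([-1.41071126e+00,  1.04649764e-01,  9.65547946e-02,  1.56395268e+00,
       -5.20899104e-06,  1.35308303e+00]), 'qvel': array([-0.00062698,  0.00056299,  0.00138181, -0.00252464,  0.00066835,
       -0.0005494 ]), 'tau': array([ 5.66431903e-03, -5.58207107e+01,  5.04723072e+01,  1.30338935e-02,
       -3.24523471e-04, -1.40884049e-05]), 'tcp_pos': array([ 0.22126564, -0.55732138,  0.19539845]), 'tcp_rot': array([-6.25476988e-04,  9.82211347e-01,  1.87777734e-01,  1.54219786e-05]), 'wrist_force': array([-0.10929786, -0.17034934, -0.95141522]), 'wrist_torque': array([-0.04096996, -0.01681339, -0.07312268]), 'grasp_force': 0.0, 'finger_gap': 1.0002726164438889} 0.0187
```

View pics/top0.png

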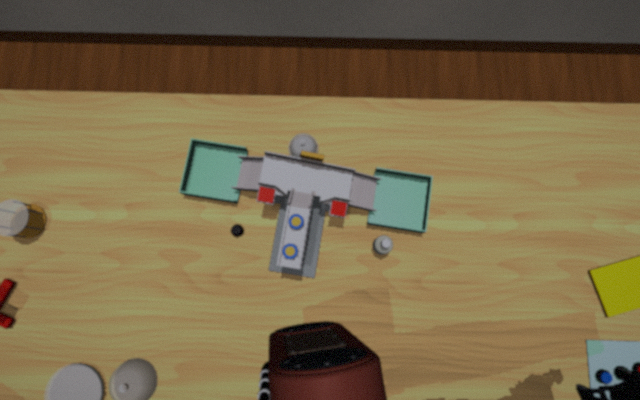

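View pics/side0.png

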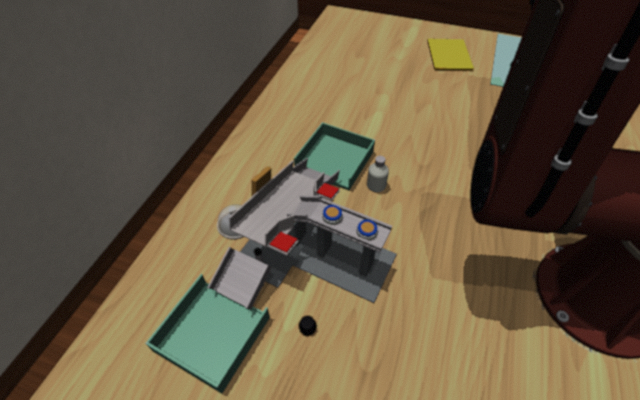

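The top view shows the sorter with the left pad at (266,195), the right pad at (339,208), capsule a at (296,222), capsule b at (290,251), loupe at (237,230), bottle at (383,244) and dome at (303,146). In the side view the pads are at (283,243) left and (328,190) right, and the capsules at (332,214) and (368,229).

```bash
cat > h.py <<'E'
import numpy as np,cv2
def P(c):
    f=200/np.tan(np.radians(c["fovy"]/2));K=np.array([[f,0,c["cx"]],[0,f,c["cy"]],[0,0,1]])
    return K@np.c_[c["R"],c["t"]]
def tri(ct,cs,a,b):
    X=cv2.triangulatePoints(P(ct),P(cs),np.array(a,float).reshape(2,1),np.array(b,float).reshape(2,1))[:,0];return X[:3]/X[3]
def plane(c,p,z):
    M=P(c);H=np.c_[M[:,0],M[:,1],M[:,2]*z+M[:,3]];v=np.linalg.solve(H,[p[0],p[1],1]);return np.r_[v[:2]/v[2],z]
def proj(c,X):
    v=P(c)@np.r_[X,1];return v[:2]/v[2]
def blobs(c,kind,box,amin=15):
    h=cv2.cvtColor(c["image"],cv2.COLOR_RGB2HSV)
    if kind=="red": m=((h[...,0]<6)|(h[...,0]>174))&(h[...,1]>170)&(h[...,2]>110)
    if kind=="cap": m=(h[...,0]>100)&(h[...,0]<130)&(h[...,1]>90)   # blue lid ring
    m=m.astype(np.uint8);x0,y0,x1,y1=box;k=np.zeros_like(m);k[y0:y1,x0:x1]=m[y0:y1,x0:x1]
    out=[]
    for q in cv2.findContours(k,cv2.RETR_EXTERNAL,cv2.CHAIN_APPROX_NONE)[0]:
        if cv2.contourArea(q)>amin:
            r=cv2.minAreaRect(q); out.append((np.round(r[0],1),np.round(r[1],1),cv2.contourArea(q)))
    return out
E
python3 - <<'E'
from h import *;import pickle
t,s=[pickle.load(open(n+".pkl","rb")) for n in("top","side")]
r={}
for k in("red","cap"):
    a=blobs(t,k,(180,130,430,300));b=blobs(s,k,(150,120,400,330));print(k,a,b)
    a.sort(key=lambda q:q[0][0] if k=="red" else q[0][1]);b.sort(key=lambda q:q[0][0])
    for p,q in zip(a,b):
        X=tri(t,s,p[0],q[0]);print(k,X.round(4),proj(t,X)-p[0],proj(s,X)-q[0])
for n,p,z in(("loupe",(237,230),.03),("bottle",(383,244),.08),("dome",(303,146),.03)): print(n,plane(t,p,z))
E
```

```text
red [(array([338.3, 208.1]), array([12.8, 13. ]), 141.0), (array([265.8, 194.3]), array([13.6, 12.4]), 144.0)] [(array([283., 241.]), array([21.5, 16.1]), 262.5), (array([327.5, 190. ]), array([17.8, 11.6]), 153.5)]
red [0.6192 0.1685 0.1274] [0.0160172  0.10340156] [-0.13958939 -0.03721214]
red [ 0.5953 -0.0186  0.0803] [0.04027397 0.37050371] [-0.43449024 -0.11545853]
cap [(array([289.8, 250.8]), array([14.8, 14.1]), 160.5), (array([296., 221.]), array([14., 14.]), 154.0)] [(array([367. , 227.5]), array([17., 18.]), 235.5), (array([332.1, 212.3]), array([18.3, 15.7]), 215.0)]
cap [0.5496 0.0876 0.1475] [0.02352926 0.2495493 ] [-0.316716   -0.08346988]
cap [0.4763 0.1    0.148 ] [0.00641361 0.16226605] [-0.20872143 -0.05400528]
loupe [0.53641368 0.25731134 0.03      ]
bottle [ 0.50450842 -0.1365984   0.08      ]
dome [0.78168059 0.0836889  0.03      ]
```

```bash
python3 -m pendant '{"linear":[[0,0,20],[24,44,0],[24,44,0],[24,44,0],[24,44,0]],"yaw":[6,6,6,6,6]}' 0 20
python3 -m pendant '{"linear":[[24,44,0],[24,44,0],[24,44,0],[24,44,0],[24,44,0]],"yaw":[6,6,6,6,5]}'
python3 -m pendant '{"linear":[[24,44,0],[24,44,0],[24,44,0],[24,44,0],[0,0,0]],"yaw":[0,0,0,0,0]}'
```

```text
time: 0.72
tcp_pos: [0.3178, -0.3801, 0.2158]
tcp_rot: [-0.0, 0.899, 0.437, 0.0]
wrist_force: [1.6, -0.0, 0.5]
finger_gap: -0.004
grasp_force: 0.0
time: 1.35
tcp_pos: [0.4378, -0.1601, 0.2159]
tcp_rot: [-0.0, 0.761, 0.648, 0.0]
wrist_force: [0.2, -0.6, -0.1]
finger_gap: -0.004
grasp_force: 0.0
time: 1.98
tcp_pos: [0.5338, 0.0171, 0.2154]
tcp_rot: [-0.001, 0.761, 0.649, -0.0]
wrist_force: [-0.2, -0.4, -0.5]
finger_gap: -0.002
grasp_force: 0.0
```

```bash
python3 -m pendant '{"linear":[[24,44,0],[24,44,0],[24,44,0],[12,21,0],[0,0,0]],"yaw":[0,0,0,0,0]}'
python3 -m pendant '{"linear":[[0,0,-25],[0,0,-25],[0,0,-12],[0,0,-8],[0,0,-8]],"yaw":[0,0,0,0,0]}'
python3 -m pendant '{"linear":[[0,0,-8],[0,0,-8],[0,0,-8],[0,0,-8],[0,0,-6]],"yaw":[0,0,0,0,0]}'
python3 - <<'E'
from h import *;from plant import bot
for n in("top","side"):
    c=bot.read_camera(n);cv2.imwrite(f"pics/{n}1.png",c["image"][:,:,::-1]) 
    if n=="side": cv2.imwrite("pics/s1c.png",cv2.resize(c["image"][100:320,150:450,::-1],None,fx=2,fy=2))
E
```

```text
time: 2.6
tcp_pos: [0.6173, 0.1677, 0.2153]
tcp_rot: [-0.0, 0.762, 0.648, -0.001]
wrist_force: [-0.1, -1.2, -0.3]
finger_gap: -0.002
grasp_force: 0.0
time: 3.22
tcp_pos: [0.6178, 0.1669, 0.1386]
tcp_rot: [0.0, 0.763, 0.647, 0.0]
wrist_force: [-0.3, 0.3, 0.7]
finger_gap: 0.002
grasp_force: 0.0
time: 3.85
tcp_pos: [0.6173, 0.1674, 0.0997]
tcp_rot: [0.0, 0.762, 0.647, 0.0]
wrist_force: [-0.1, 0.4, 1.0]
finger_gap: -0.002
grasp_force: 0.4
```

View pics/s1c.png

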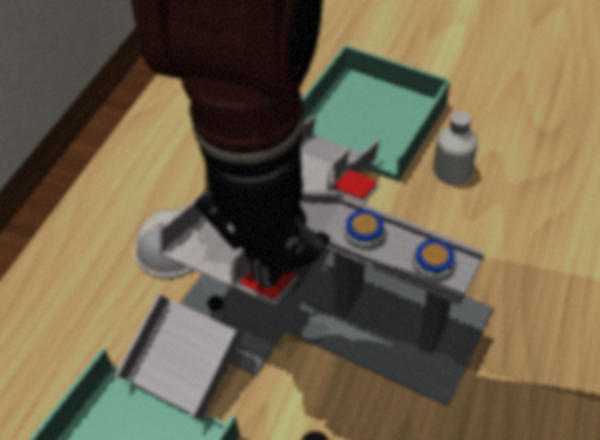

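The cropped side view shows the fingertip on the left pad (crop 268,283), the gate about level, and the capsules still in the lane. I'll press a little further, then lift off.

```bash
python3 -m pendant '{"linear":[[0,0,-8],[0,0,-8],[0,0,0],[0,0,0],[0,0,0]],"yaw":[0,0,0,0,0]}'
python3 -m pendant '{"linear":[[0,0,30],[0,0,50],[0,0,50],[0,0,0],[0,0,0]],"yaw":[0,0,0,0,0]}'
python3 -m pendant '{"linear":[[-40,-13,0],[-40,-13,0],[-40,-13,0],[-40,-13,0],[-30,-13,0]],"yaw":[0,0,0,0,0]}'
python3 - <<'E'
from h import *;from plant import bot
t=bot.read_camera("top");s=bot.read_camera("side")
cv2.imwrite("pics/s2c.png",cv2.resize(s["image"][100:320,150:450,::-1],None,fx=2,fy=2))
for k in("red","cap"): print(k,blobs(t,k,(180,130,430,300)),blobs(s,k,(150,120,400,330)))
E
```

```text
time: 4.58
tcp_pos: [0.6175, 0.1673, 0.0844]
tcp_rot: [0.0, 0.762, 0.647, 0.0]
wrist_force: [-0.5, 0.1, -0.1]
finger_gap: -0.002
grasp_force: 0.2
time: 5.2
tcp_pos: [0.6174, 0.1672, 0.2138]
tcp_rot: [0.0, 0.762, 0.647, 0.0]
wrist_force: [-0.0, 0.6, -0.6]
finger_gap: 0.003
grasp_force: 0.0
time: 5.82
tcp_pos: [0.4252, 0.1021, 0.2125]
tcp_rot: [-0.001, 0.762, 0.647, -0.001]
wrist_force: [-0.6, -0.1, 1.1]
finger_gap: 0.001
grasp_force: 0.0
red [(array([338.3, 209.3]), array([12.9, 12.9]), 141.5), (array([269. , 193.7]), array([14.3, 13.5]), 160.0)] [(array([284.5, 235.6]), array([22.6, 14.3]), 236.5), (array([327.5, 193.4]), array([16.9,  9.7]), 126.0)]
cap [(array([296.3, 220.5]), array([14.4, 12.1]), 35.0)] [(array([367., 227.]), array([16., 18.]), 235.5), (array([332. , 212.5]), array([15., 18.]), 215.0)]
```

View pics/s2c.png

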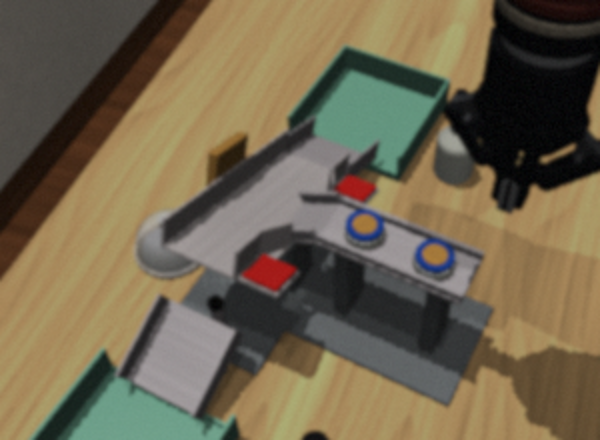

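The gate is back on its original side: the left pad is still raised (crop 270,272), and the capsules haven't moved. I'll check the pad's position before pressing again.

```bash
python3 - <<'E'
from h import *;import pickle
from plant import bot
t=pickle.load(open("top.pkl","rb"));s=pickle.load(open("side.pkl","rb"))
for a,b in(((269,193.7),(284.5,235.6)),((338.3,209.3),(327.5,193.4))):
    X=tri(t,s,a,b);print(X,proj(t,X)-a,proj(s,X)-b)
t=bot.read_camera("top");s=bot.read_camera("side")
for k in["red"]: print(k,blobs(t,k,(180,130,430,300)),blobs(s,k,(150,120,400,330)))
cv2.imwrite("pics/t1c.png",cv2.resize(cv2.imread("pics/top1.png")[120:300,180:440],None,fx=3,fy=3))
E
```

```text
[0.61963396 0.15964217 0.1329541 ] [0.02709652 0.1756068 ] [-0.23540749 -0.06289923]
[ 0.59465469 -0.01903549  0.06802054] [0.0156414  0.14377943] [-0.16870835 -0.04447746]
red [(array([338.3, 209.3]), array([12.9, 12.9]), 143.5), (array([268.9, 193.9]), array([14.1, 13.3]), 158.5)] [(array([284.5, 235.6]), array([22.6, 14.3]), 234.5), (array([327.3, 193.4]), array([16.1, 10.3]), 125.5)]
```

View pics/t1c.png

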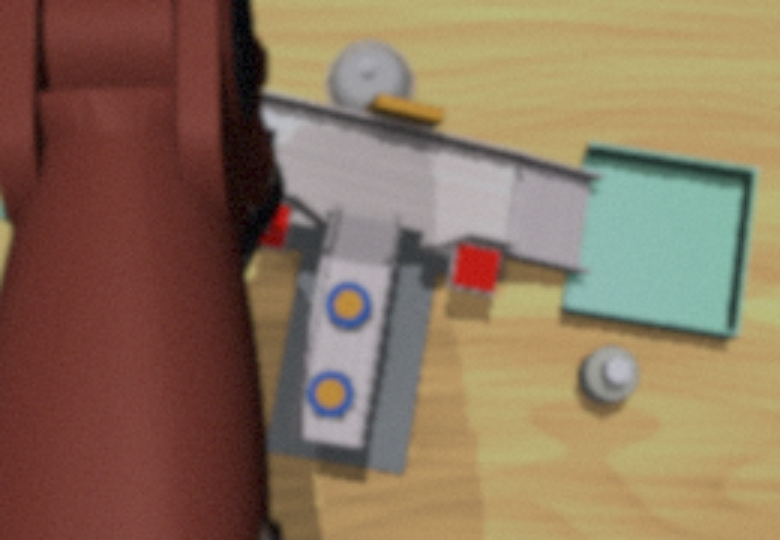

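The top crop, taken while pressing, shows the right pad (477,268) and the tumbler weight still to the right of the pivot at (408,108). So that press only reached about level. I'll press again, deeper, and read the gate angle from the right pad.

```bash
cat > rp.py <<'E'
from h import *;from plant import bot
t=bot.read_camera("top");s=bot.read_camera("side")
a=blobs(t,"red",(300,130,430,300),8);b=blobs(s,"red",(305,120,400,330),8)
print(a,b); print(tri(t,s,a[0][0],b[0][0]), bot.observe()["tcp_pos"], bot.observe()["wrist_force"])
E
python3 -m pendant '{"linear":[[40,14,0],[40,14,0],[40,14,0],[40,14,0],[33,13,0]],"yaw":[0,0,0,0,0]}'
python3 -m pendant '{"linear":[[0,0,-35],[0,0,-35],[0,0,-10],[0,0,-10],[0,0,-10]],"yaw":[0,0,0,0,0]}'
python3 -m pendant '{"linear":[[0,0,-10],[0,0,-10],[0,0,-8],[0,0,0],[0,0,0]],"yaw":[0,0,0,0,0]}'
python3 rp.py
python3 -m pendant '{"linear":[[0,0,-5],[0,0,-5],[0,0,0],[0,0,0],[0,0,0]],"yaw":[0,0,0,0,0]}'
python3 rp.py
```

```text
time: 6.65
tcp_pos: [0.6221, 0.1723, 0.2119]
tcp_rot: [-0.001, 0.762, 0.647, -0.001]
wrist_force: [0.4, -0.0, -0.0]
finger_gap: -0.001
grasp_force: 0.0
time: 7.28
tcp_pos: [0.6212, 0.1714, 0.1148]
tcp_rot: [0.001, 0.762, 0.647, 0.001]
wrist_force: [0.1, 0.2, 0.3]
finger_gap: -0.002
grasp_force: 0.0
time: 7.9
tcp_pos: [0.6204, 0.1712, 0.0864]
tcp_rot: [0.0, 0.762, 0.647, 0.0]
wrist_force: [0.1, -0.1, 0.5]
finger_gap: -0.0
grasp_force: 0.2
[(array([338.4, 208.1]), array([13. , 12.5]), 140.0)] [(array([327.2, 188.1]), array([18., 12.]), 165.5)]
[ 0.59512733 -0.01853418  0.08652563] [0.62057014 0.17126099 0.08659282] [-0.83713647 -0.13024568  0.34809026]
time: 8.62
tcp_pos: [0.6204, 0.1713, 0.0763]
tcp_rot: [0.0, 0.762, 0.647, 0.0]
wrist_force: [0.5, -0.4, 0.7]
finger_gap: -0.004
grasp_force: 0.0
[(array([337.8, 207.2]), array([12.6, 12.2]), 132.0)] [(array([326.8, 185.7]), array([15. , 15.3]), 175.0)]
[ 0.59565789 -0.01658092  0.09654009] [0.62047032 0.17129327 0.07629791] [ 0.04439157 -0.33326212 -0.37311768]
```

```bash
python3 - <<'E'
from h import *;from plant import bot
s=bot.read_camera("side")
im=s["image"].copy();p=proj(s,bot.observe()["tcp_pos"]);print(p)
x,y=p.astype(int);cv2.imwrite("pics/s3c.png",cv2.resize(im[y-70:y+40,x-70:x+70,::-1],None,fx=5,fy=5,interpolation=cv2.INTER_CUBIC))
E
```

```text
[283.61563825 256.25705917]
```

View pics/s3c.png

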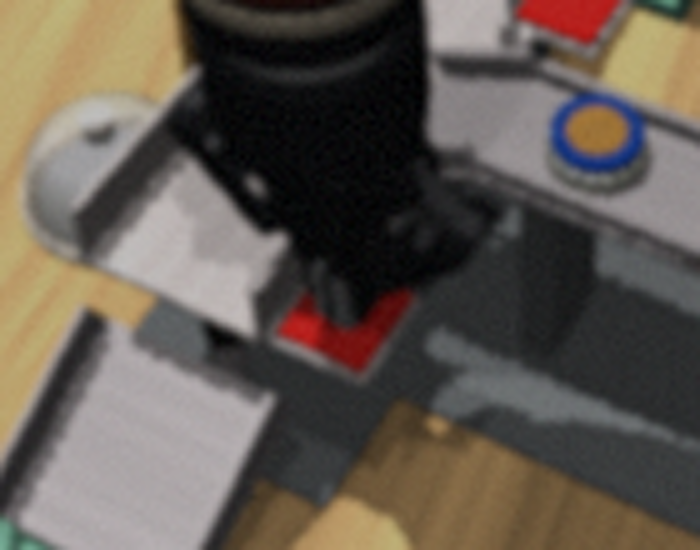

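The zoomed side view shows the fingertip on the red pad at crop (340,318), with the gate about level. The tip sits higher than the reported TCP at (350,350), so I need to go further down.

```bash

python3 -m pendant '{"linear":[[0,0,-5],[0,0,-5],[0,0,0],[0,0,0],[0,0,0]],"yaw":[0,0,0,0,0]}'
python3 rp.py
python3 -m pendant '{"linear":[[0,0,-5],[0,0,0],[0,0,0],[0,0,0],[0,0,0]],"yaw":[0,0,0,0,0]}'
python3 rp.py
```

```text
time: 9.4
tcp_pos: [0.6205, 0.1713, 0.0663]
tcp_rot: [0.0, 0.762, 0.647, 0.0]
wrist_force: [0.0, 0.0, -0.2]
finger_gap: 0.003
grasp_force: 0.0
[(array([331.1, 203.8]), array([13.9, 13.5]), 158.0)] [(array([323.4, 179.7]), array([15.7, 17. ]), 229.5)]
[0.59741965 0.00174468 0.13451127] [0.62045998 0.17131145 0.06630693] [-0.18588905  0.40233646 -0.00517904]
time: 10.12
tcp_pos: [0.6204, 0.1713, 0.0612]
tcp_rot: [0.0, 0.762, 0.647, 0.0]
wrist_force: [-0.4, 0.5, 0.3]
finger_gap: -0.002
grasp_force: 0.0
[(array([331.1, 203.9]), array([13.8, 13.3]), 156.0)] [(array([323.4, 179.7]), array([15.7, 17. ]), 228.5)]
[0.59728595 0.00175675 0.13452485] [0.62038201 0.17127208 0.06121025] [-0.16102056  0.73714371 -0.47298704]
```

The gate has rocked over: the right pad is now up at z 0.135. I'll lift clear, go behind capsule b, and feel for the deck on the way down.

```bash

python3 -m pendant '{"linear":[[0,0,20],[0,0,45],[0,0,50],[0,0,30],[0,0,0]],"yaw":[0,0,0,0,0]}'
python3 -m pendant '{"linear":[[-40,-14,0],[-40,-14,0],[-40,-14,0],[-40,-14,0],[-27,-11,0]],"yaw":[0,0,0,0,0]}'
python3 -m pendant '{"linear":[[0,0,-25],[0,0,-15],[0,0,0],[0,0,0]],"yaw":[1,0,0,0]}'
python3 rp.py
python3 - <<'E'
from h import *;from plant import bot
s=bot.read_camera("side");p=proj(s,bot.observe()["tcp_pos"]);print(p)
x,y=p.astype(int);im=s["image"].copy();im[y,x]=(0,255,0)
cv2.imwrite("pics/s4c.png",cv2.resize(im[y-70:y+40,x-100:x+50,::-1],None,fx=5,fy=5,interpolation=cv2.INTER_CUBIC))
E
```

```text
time: 10.85
tcp_pos: [0.6221, 0.1714, 0.211]
tcp_rot: [0.002, 0.762, 0.647, 0.003]
wrist_force: [0.7, -0.0, -1.2]
finger_gap: -0.001
grasp_force: 0.0
time: 11.48
tcp_pos: [0.4316, 0.104, 0.2059]
tcp_rot: [-0.0, 0.762, 0.647, -0.0]
wrist_force: [0.4, 0.1, -0.7]
finger_gap: 0.0
grasp_force: 0.0
time: 11.98
tcp_pos: [0.4335, 0.1044, 0.1665]
tcp_rot: [0.0, 0.757, 0.654, 0.0]
wrist_force: [-0.1, 0.5, 0.4]
finger_gap: -0.001
grasp_force: 0.0
[(array([331.4, 204. ]), array([13.4, 13.7]), 156.0)] [(array([323.4, 179.7]), array([15.7, 17. ]), 230.5)]
[0.59737213 0.00100379 0.13365078] [0.43378063 0.10432788 0.16681881] [-0.15564685 -0.66273164  0.3556031 ]
[389.86029197 229.66965592]
```

View pics/s4c.png

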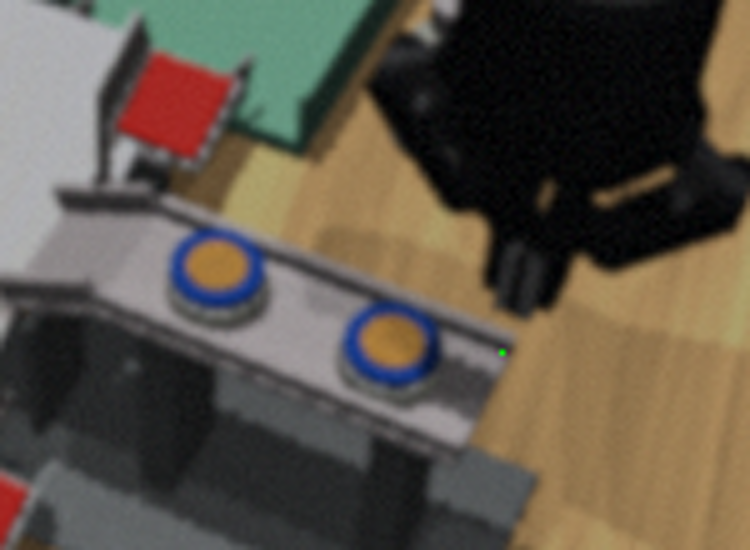

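The side crop shows the gate tipped to the left, with the right pad raised at (175,105). Both capsules are in the lane at (217,268) and (392,343), and the fingertip is at (522,312), above and slightly behind the projected TCP (502,352). I'll work out the tip's real offset.

```bash
python3 - <<'E'
from h import *;import pickle
s=pickle.load(open("side.pkl","rb"))
for dz in(0,.02,.025,.03): 
    X=plane(s,(394.3,221.7),.1667+dz);d=X[:2]-[.6688,.0713];a=np.radians(-8)
    print(dz,X,"sorter",d@[np.cos(a),np.sin(a)],d@[-np.sin(a),np.cos(a)])
a=np.radians(-8);print("tcp",np.array([.4335-.6688,.1044-.0713])@[[np.cos(a),-np.sin(a)],[np.sin(a),np.cos(a)]])
E
```

```text
0 [0.43025563 0.08409727 0.1667    ] sorter -0.23800390653587702 -0.020526232355559695
0.02 [0.42955759 0.09948658 0.1867    ] sorter -0.24083693512544696 -0.00538383797039058
0.025 [0.42938308 0.10333391 0.1917    ] sorter -0.24154519227283963 -0.001598239374098251
0.03 [0.42920857 0.10718124 0.1967    ] sorter -0.24225344942023208 0.0021873592221939896
tcp [-2.37616706e-01  3.04424194e-05]
```

```bash

python3 -m pendant '{"linear":[[0,0,-25],[0,0,-12],[0,0,-7],[0,0,-5],[0,0,0]],"yaw":[0,0,0,0,0]}'
python3 - <<'E'
from h import *;from plant import bot
s=bot.read_camera("side");p=proj(s,bot.observe()["tcp_pos"]);print(p,blobs(s,"cap",(150,120,400,330)))
x,y=p.astype(int);im=s["image"]
cv2.imwrite("pics/s5c.png",cv2.resize(im[y-80:y+30,x-100:x+50,::-1],None,fx=5,fy=5,interpolation=cv2.INTER_CUBIC))
E
```

```text
time: 12.75
tcp_pos: [0.4334, 0.1043, 0.1172]
tcp_rot: [0.0, 0.757, 0.654, 0.0]
wrist_force: [-0.5, -0.2, -0.6]
finger_gap: -0.0
grasp_force: 0.0
[386.60253675 244.71909753] [(array([367., 227.]), array([16., 18.]), 232.5), (array([332. , 212.5]), array([15., 18.]), 215.0)]
```

View pics/s5c.png

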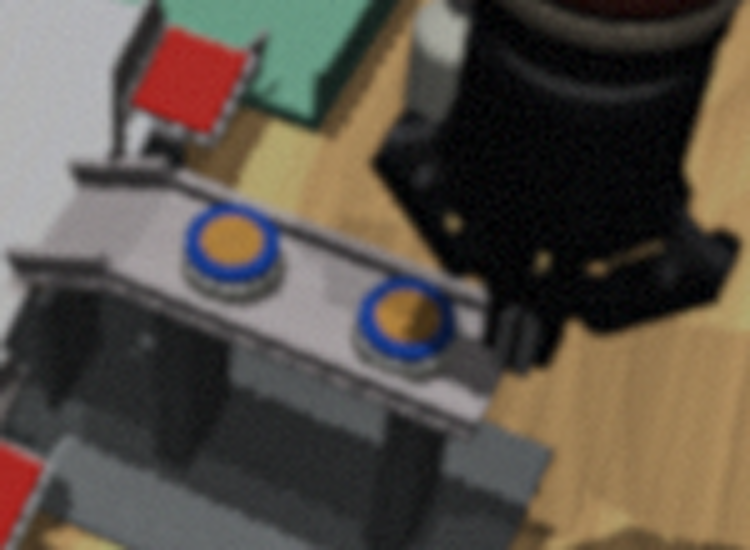

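The crop shows the finger standing just behind capsule b, with the tip at (515,360) and the capsule at (405,318), lined up with the lane. Next I'll push gently along it.

```bash

python3 -m pendant '{"linear":[[6,-0.8,0],[6,-0.8,0],[8,-1.1,0],[8,-1.1,0],[8,-1.1,0]],"yaw":[0,0,0,0,0]}'
python3 -m pendant '{"linear":[[8,-1.1,0],[8,-1.1,0],[8,-1.1,0],[8,-1.1,0],[0,0,0]],"yaw":[0,0,0,0,0]}'
python3 - <<'E'
from h import *;from plant import bot
s=bot.read_camera("side");print(blobs(s,"cap",(120,120,420,380)))
E
```

```text
time: 13.42
tcp_pos: [0.4699, 0.0993, 0.1171]
tcp_rot: [-0.0, 0.757, 0.654, -0.0]
wrist_force: [0.4, -0.9, -0.6]
finger_gap: -0.0
grasp_force: 0.0
time: 14.05
tcp_pos: [0.5017, 0.0949, 0.1171]
tcp_rot: [0.0, 0.757, 0.654, -0.0]
wrist_force: [0.4, 0.3, -0.0]
finger_gap: -0.002
grasp_force: 0.0
[(array([367., 227.]), array([16., 18.]), 235.0), (array([332. , 212.5]), array([15., 18.]), 206.0)]
```

```bash
python3 - <<'E'
from h import *;from plant import bot
s=bot.read_camera("side");t=bot.read_camera("top");X=bot.observe()["tcp_pos"];print(X)
p=proj(s,X);print(p);x,y=p.astype(int);A=cv2.resize(s["image"][y-80:y+40,x-60:x+60],None,fx=5,fy=5,interpolation=cv2.INTER_CUBIC)
cv2.imwrite("pics/c6.png",A[:,:,::-1]);print(x-60,y-80)
E
```

```text
[0.50113438 0.09501684 0.11707498]
[353.80686889 231.21969121]
293 151
```

View pics/c6.png

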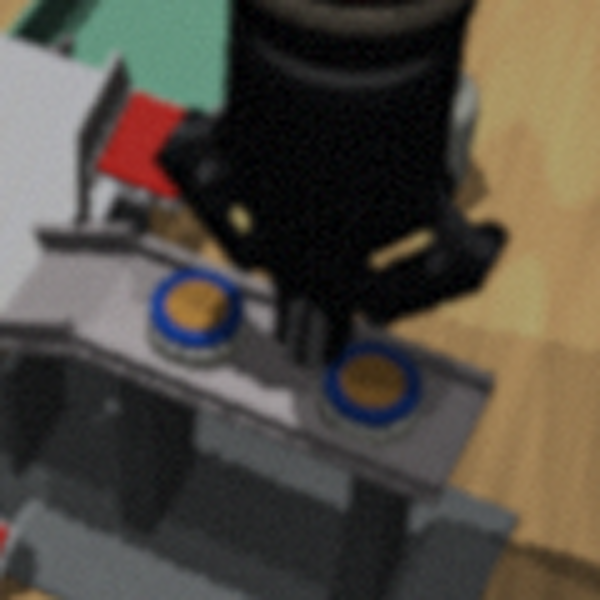

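The crop shows the fingertip (310,355) between the capsules, past b, and b (372,385) hasn't moved. So the tip passed over it: the tip is more than 34 mm above the reported TCP. I'll back off, lower the tool, and feel for the deck.

```bash

python3 -m pendant '{"linear":[[0,0,15],[-23,3.1,0],[-23,3.1,0],[-22,3.1,0],[0,0,0]],"yaw":[0,0,0,0,0]}'
python3 -m pendant '{"linear":[[0,0,-12],[0,0,-7],[0,0,-2],[0,0,0],[0,0,0]],"yaw":[0,0,0,0,0]}'
python3 -m pendant '{"linear":[[0,0,-2],[0,0,0]],"yaw":[0,0]}'
```

```text
time: 14.82
tcp_pos: [0.4331, 0.1045, 0.1334]
tcp_rot: [0.001, 0.757, 0.654, 0.001]
wrist_force: [0.6, -0.0, 0.1]
finger_gap: -0.001
grasp_force: 0.0
time: 15.45
tcp_pos: [0.4335, 0.1043, 0.1113]
tcp_rot: [0.0, 0.757, 0.654, 0.0]
wrist_force: [0.3, 0.2, -0.6]
finger_gap: -0.003
grasp_force: 0.0
time: 15.7
tcp_pos: [0.4333, 0.1043, 0.1091]
tcp_rot: [0.0, 0.757, 0.654, 0.0]
wrist_force: [-1.1, 1.2, 0.0]
finger_gap: -0.001
grasp_force: 0.0
```

```bash
cat > cap.py <<'E'
from h import *;from plant import bot
s=bot.read_camera("side")
for p,_,A in blobs(s,"cap",(120,120,420,380)):
    d=plane(s,p,.148)[:2]-[.6688,.0713];a=np.radians(-8);print(p,A,"sorter x,y",d@[np.cos(a),np.sin(a)],d@[-np.sin(a),np.cos(a)])
E
python3 -m pendant '{"linear":[[8,-1.1,0],[8,-1.1,0],[8,-1.1,0],[0,0,0]],"yaw":[0,0,0,0]}'; python3 cap.py
```

```text
time: 16.2
tcp_pos: [0.4582, 0.1008, 0.1093]
tcp_rot: [0.0, 0.757, 0.654, 0.0]
wrist_force: [1.4, -0.1, 3.2]
finger_gap: -0.005
grasp_force: 1.5
[362.3 224.6] 90.0 sorter x,y -0.1845096026752861 -0.0004361009692821826
[332. 212.] 216.0 sorter x,y -0.12058534344967906 -0.0007899430835082939
```

Capsule b has moved about 10 mm, but the 3 N upward force suggests the tip is riding on its rim. I'll back off and go 5 mm lower.

```bash

python3 -m pendant '{"linear":[[-8,1.1,0],[-8,1.1,0],[-8,1.1,0],[0,0,0]],"yaw":[0,0,0,0]}'; python3 cap.py
python3 -m pendant '{"linear":[[0,0,-2],[0,0,-2],[0,0,-1],[0,0,0]],"yaw":[0,0,0,0]}'
```

```text
time: 16.75
tcp_pos: [0.4328, 0.1044, 0.1092]
tcp_rot: [0.0, 0.757, 0.654, 0.0]
wrist_force: [0.1, -0.2, 0.3]
finger_gap: -0.004
grasp_force: 0.0
[362. 225.] 233.5 sorter x,y -0.18438603241256285 0.0006743231403076692
[332.  212.5] 214.0 sorter x,y -0.12113184266540913 0.0002989681730878686
time: 17.3
tcp_pos: [0.4333, 0.1043, 0.104]
tcp_rot: [-0.0, 0.757, 0.654, -0.0]
wrist_force: [-0.2, -0.5, 0.7]
finger_gap: 0.001
grasp_force: 0.0
```

```bash

python3 -m pendant '{"linear":[[8,-1.1,0],[8,-1.1,0],[8,-1.1,0],[6,-0.8,0],[6,-0.8,0]],"yaw":[0,0,0,0,0]}'; python3 cap.py
python3 -m pendant '{"linear":[[6,-0.8,0],[6,-0.8,0],[0,0,0]],"yaw":[0,0,0]}'; python3 cap.py
```

```text
time: 17.92
tcp_pos: [0.4697, 0.0993, 0.104]
tcp_rot: [-0.0, 0.757, 0.654, -0.0]
wrist_force: [-0.3, -0.7, -0.2]
finger_gap: 0.003
grasp_force: 0.1
[354.5 221.5] 245.0 sorter x,y -0.1685049388649376 -0.00021856652332611674
[332.1 212.3] 216.0 sorter x,y -0.1210842120987166 -0.00022573419294892076
time: 18.35
tcp_pos: [0.4817, 0.0977, 0.1041]
tcp_rot: [0.0, 0.757, 0.654, 0.0]
wrist_force: [1.0, -0.7, 0.5]
finger_gap: -0.001
grasp_force: 0.0
[339.2 215.7] 460.5 sorter x,y -0.1368180513035563 0.0008230469969019451
```

It's pushing cleanly now, so I'll carry on.

```bash

python3 -m pendant '{"linear":[[6,-0.8,0],[8,-1.1,0],[8,-1.1,0],[8,-1.1,0],[8,-1.1,0]],"yaw":[0,0,0,0,0]}'
python3 -m pendant '{"linear":[[0,0,0],[0,0,0],[0,0,0],[0,0,0],[0,0,0]],"yaw":[0,0,0,0,0]}'; python3 cap.py
```

```text
time: 19.02
tcp_pos: [0.5199, 0.0925, 0.1041]
tcp_rot: [0.0, 0.757, 0.654, -0.0]
wrist_force: [0.5, -0.3, -0.0]
finger_gap: 0.001
grasp_force: 0.1
time: 19.65
tcp_pos: [0.5193, 0.0926, 0.1042]
tcp_rot: [0.0, 0.757, 0.654, 0.0]
wrist_force: [0.3, -0.4, -0.2]
finger_gap: -0.001
grasp_force: 0.0
[227. 282.] 253.0 sorter x,y -0.030396001823328116 0.21528896239050807
[330.  210.5] 108.0 sorter x,y -0.11550980092206829 -0.0022754131477905767
```

```bash

python3 -m pendant '{"linear":[[8,-1.1,0],[8,-1.1,0],[8,-1.1,0],[8,-1.1,0],[0,0,0]],"yaw":[0,0,0,0,0]}'; python3 cap.py
python3 -m pendant '{"linear":[[8,-1.1,0],[8,-1.1,0],[8,-1.1,0],[4,-0.5,0],[0,0,0]],"yaw":[0,0,0,0,0]}'; python3 cap.py
python3 -m pendant '{"linear":[[0,0,0],[0,0,0],[0,0,0],[0,0,0],[0,0,0]],"yaw":[0,0,0,0,0]}'; python3 cap.py
```

```text
time: 20.32
tcp_pos: [0.5518, 0.088, 0.104]
tcp_rot: [-0.0, 0.757, 0.654, -0.0]
wrist_force: [0.4, 0.1, 0.1]
finger_gap: -0.002
grasp_force: 0.0
[195.5 332. ] 282.5 sorter x,y -0.038432276747857604 0.3081362100577141
[312.3 204.1] 153.0 sorter x,y -0.07756730790150859 -0.0003825966067351104
time: 21.0
tcp_pos: [0.5795, 0.0843, 0.104]
tcp_rot: [-0.0, 0.757, 0.654, -0.0]
wrist_force: [-0.3, -0.2, -0.4]
finger_gap: -0.002
grasp_force: 0.0
[195.5 332. ] 282.5 sorter x,y -0.038432276747857604 0.3081362100577141
[223.5 289.5] 252.0 sorter x,y -0.03350338331260993 0.22930120197145473
time: 21.68
tcp_pos: [0.5793, 0.0844, 0.1042]
tcp_rot: [0.0, 0.757, 0.654, 0.0]
wrist_force: [-0.6, -0.0, 1.1]
finger_gap: 0.002
grasp_force: 0.0
[198.6 328.5] 554.5 sorter x,y -0.03915203667601378 0.3014812341826633
```

Both capsules have slid off towards the left tray. I'll lift clear and check.

```bash

python3 -m pendant '{"linear":[[-8,1,0],[-8,1,10],[-30,0,40],[-40,-20,30],[-40,-20,0]],"yaw":[0,0,0,0,0]}'
python3 -m pendant '{"linear":[[-10,-40,0],[0,-40,0],[0,-40,0],[0,-40,0],[0,0,0]],"yaw":[0,0,0,0,0]}'
python3 rp.py; python3 - <<'E'
from h import *;from plant import bot
s=bot.read_camera("side");cv2.imwrite("pics/s7.png",s["image"][:,:,::-1])
E
```

```text
time: 22.35
tcp_pos: [0.4532, 0.046, 0.1875]
tcp_rot: [0.002, 0.756, 0.654, 0.002]
wrist_force: [-0.3, -1.2, 0.8]
finger_gap: 0.004
grasp_force: 0.0
time: 22.98
tcp_pos: [0.4429, -0.1155, 0.1846]
tcp_rot: [0.0, 0.758, 0.652, -0.0]
wrist_force: [0.5, 0.3, 0.3]
finger_gap: 0.001
grasp_force: 0.0
[(array([331.3, 203.7]), array([13.6, 13.8]), 155.0)] [(array([323.4, 179.7]), array([15.7, 17. ]), 230.5)]
[0.59770018 0.00122262 0.13390591] [ 0.44306419 -0.11346849  0.18462837] [-0.50366511 -0.11759597 -0.4873621 ]
```

View pics/s7.png

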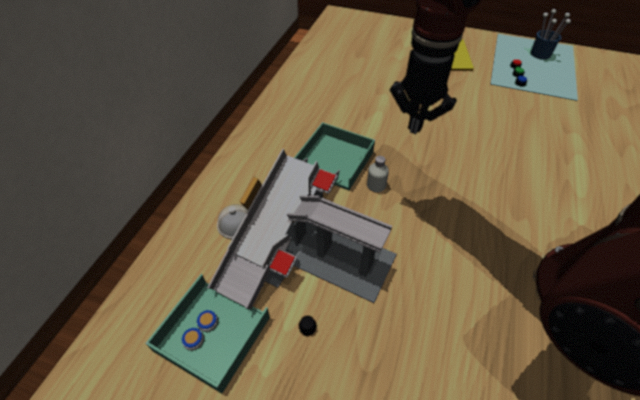

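The picture shows both capsules in the left tray at (207,320) and (192,338), with the gate on its new stop. The loupe (307,325), bottle (378,175) and dome (234,220) are where they were, and the arm is clear.

```bash
python3 -c "
from plant import bot
print(bot.finish_job())"
```

```text
the job is handed in; nothing more can be done
None
```

I handed the job in at about 23 s: the gate is rocked onto its other stop, both capsules lie in the left tray, and the eyeglass, bottle and dust cover look unmoved; the hand-in gave no verdict, and it took two presses and several passes in the lane because the fingertip sat higher than the reported TCP.

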